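# Stack the glaze dishes on their boards

### The job

Clear up the bench by stacking the five white glaze dishes: the three round ones in one stack in the middle of the round board and the two square ones in one stack in the middle of the square board, in each stack the largest at the bottom and the smallest on top. Every dish must stand level with its foot fully down in the well of the dish below, the square ones squared up with their board; never let a dish tip over, and leave the paper cup, the glass jar and the tape roll where they are.

Things in the scene. Friction and masses are not known exactly. Their poses are not given: they have to be found in the camera images.
- round_large: Largest of three round dishes, about 160 g: white ceramic footed dish, 30 mm tall, origin at its underside centre, z up. Foot 14 mm high, above it a wider straight-sided body to grip; 12 mm deep well on top. Body diameter 68 mm, foot diameter 54 mm, wall 5 mm (well diameter 58 mm).
- round_medium: Middle one of three round dishes: white ceramic footed dish, 30 mm tall, origin at its underside centre, z up. Foot 14 mm high, above it a wider straight-sided body to grip; 12 mm deep well on top. Body diameter 56 mm, foot diameter 46 mm, wall 5 mm (well diameter 46 mm). Foot has 6 mm play all round in the large round dish's well; seated, its underside is 18 mm above that dish's.
- round_small: Smallest of three round dishes: white ceramic footed dish, 30 mm tall, origin at its underside centre, z up. Foot 14 mm high, above it a wider straight-sided body to grip; 12 mm deep well on top. Body diameter 44 mm, foot diameter 34 mm, wall 4 mm (well diameter 36 mm). Foot has 6 mm play all round in the medium round dish's well; seated, its underside is 18 mm above that dish's.
- square_large: Larger of two square dishes: white ceramic footed dish, 30 mm tall, origin at its underside centre, z up. Foot 14 mm high, above it a wider straight-sided body to grip; 12 mm deep well on top. Body 64 x 64 mm, foot 54 x 54 mm, wall 5 mm (well 54 x 54 mm); x and y axes parallel to its sides.
- square_small: Smaller of two square dishes: white ceramic footed dish, 30 mm tall, origin at its underside centre, z up. Foot 14 mm high, above it a wider straight-sided body to grip; 12 mm deep well on top. Body 50 x 50 mm, foot 42 x 42 mm, wall 4.5 mm (well 41 x 41 mm); x, y axes along its sides. Foot has 6 mm play all round in the large square dish's well; seated, its underside is 18 mm above that dish's.
- round_board: Flat round plywood board, diameter 100 mm, 8 mm thick, fixed to the bench; origin at the centre of its underside, on the bench top.
- square_board: Flat square plywood board, 100 x 100 mm, 8 mm thick, fixed to the bench; origin at the centre of its underside, on the bench top; x and y axes parallel to its sides.
- paper_cup: Bystander: open brown paper cup, 60 mm tall, rim diameter 60 mm, origin at the centre of its underside. Loose; leave it standing where it is.
- jar: Bystander: closed glass jar with a black cap, 60 mm tall, diameter 54 mm, origin at the centre of its underside. Loose; leave it standing where it is.
- tape_roll: Bystander: roll of yellow tape lying flat, 24 mm high, outer diameter 66 mm, hole 40 mm, origin at the centre of its underside. Loose; leave it where it is.
Things that resemble listed ones, but are neither listed nor needed, are in the scene too. Leave any black look-alike of the round_small alone. Leave any orange or purple look-alike of the round_large alone.

How it is judged:
At the end, for the whole second after the job is handed in: Round stack (large, medium, small) on the round board, square stack (large, small) on the square one; bottom dish within 12 mm of the board's centre, others 10 mm of the dish below, all within 4 mm of seated height, level to 0.1 rad, at rest; squares parallel to what is beneath within 0.2 rad (horizontal distance between round_large and round_board below 0.012 m and z of round_large in the frame of round_board between 0.004 and 0.012 m and horizontal distance between round_medium and round_large below 0.01 m and z of round_medium in the frame of round_large between 0.014 and 0.022 m and horizontal distance between round_small and round_medium below 0.01 m and z of round_small in the frame of round_medium between 0.014 and 0.022 m and horizontal distance between square_large and square_board below 0.012 m and z of square_large in the frame of square_board between 0.004 and 0.012 m and horizontal distance between square_small and square_large below 0.01 m and z of square_small in the frame of square_large between 0.014 and 0.022 m and (angle between the x axis of square_large and the x axis of square_board, either way round below 0.2 rad or angle between the x axis of square_large and the y axis of square_board, either way round below 0.2 rad) and (angle between the x axis of square_small and the x axis of square_large, either way round below 0.2 rad or angle between the x axis of square_small and the y axis of square_large, either way round below 0.2 rad) and angle between each of round_large, round_medium, round_small, square_large, square_small's own z axis and vertical below 0.1 rad and linear speed of each of round_large, round_medium, round_small, square_large, square_small below 0.02 m/s); the robot touches nothing.
It fails at once if a dish tips over (leans more than 0.7 rad) (angle between any of round_large, round_medium, round_small, square_large, square_small's own z axis and vertical above 0.7 rad).
It fails at once if the paper cup, the jar or the tape roll is moved more than 30 mm (distance of any of paper_cup, jar, tape_roll from where it was at the start of the episode above 0.03 m).
It also fails if it takes over 106 s, if anything falls off the work surface, if the arm or the gripper's body presses on something with over 40 N, if the wrist force passes 120 N, or if a joint passes its speed limit or range.

### The arm

A 6-joint arm with a two-finger parallel gripper is mounted at the origin on the work surface. World frame = base frame: x ahead of the robot, y to its left, z up, the work surface at z = 0. Lengths are in m, angles in rad, forces in N, time in s.
With the tool pointing down it reaches from about 0.275 to 0.75 m from the base axis. Payload 10.2 kg.
Tool frame: the origin (TCP) lies between the finger pads; the fingertips stand 11 mm ahead of it and the grasp point (between the pads) lies 8 mm behind it (finger_overhang is the distance from the TCP to the fingertips, in m); z points along the fingers, y is the line along which they close (so a half turn about z gives the same grasp; the last joint's range is limited). The gripper opens to 88 mm and grips with 3 to 60 N. Pads are 18 mm wide; open, the fingers measure 123 mm over their backs; the gripper's body (75 mm by 187 mm) begins 45 mm behind the grasp point.
Start: joints at [1.117, 0.313, 1.498, -0, 1.331, -0.223], TCP at [0.12, 0.511, 0.25] pointing down, gripper open.
Joint ranges: [-2.94, 2.94], [-0.97, 2.17], [0.19, 2.56], [-1.23, 4.37], [0.02, 3.11], [-2.88, 2.88]. Speed limits (rad/s): [2.39, 2.39, 3.01, 3.14, 3.14, 3.14].

### API

Orientations are given as a unit quaternion [x, y, z, w].
In Python, from bench import get_obs, camera, camera_params, job_done, finger_overhang gives the robot as it stands.
- The arm moves only by the shell command python3 -m crank 'ROWS' [FORCE]. ROWS is JSON, a list of rows, each a list of 7 numbers: the closure, from 0 (fully open) to 1 (shut), then the shift along the tool's x, y, z in cm, then the turn, a rotation vector about the tool's x, y, z in rad. In form: [[gripper, tx, ty, tz, rx, ry, rz], ...]. A call has 1 to 10 rows; each row is the pose to reach, as a shift and turn from the pose commanded when the call began, along the tool's axes at that moment; what a row does not reach only later rows make up. A row lasts 1/8 s, in which the tool goes at most 62.5 mm and 10.7 degrees, less where a joint would pass 70% of its speed; a pose out of reach is approached as far as the arm can. A call with a gripper value outside its range is refused whole. The fingers move at their own pace and stop on an object; FORCE is the grip in N (left out, the last holds). Time passes only in rows, so rows that repeat a pose let the fingers close. It gives the time, the measured TCP pose, the force, the opening and the grip force at its end, in the units of the state.
- get_obs(): the state, without advancing time (a new reading comes with each control period).
- camera(name): name is "scene" or "top"; returns (picture, depth): 400x640x3 uint8, blue, green, red; 400x640 float32, m along the optical axis (not along the pixel's ray), 0 where there is no reading.
- camera_params(name): a dict with "mtx" (3x3 intrinsics, pixels), "extrinsics" (4x4, takes a point from camera to world coordinates). Camera axes: x right, y down, z forward; pixel columns grow to the right and rows downward; lengths in m; the calibration is good to about 2 mm. A picture is of the moment at which its call begins. camera_params takes no time and is no camera call.
- job_done(): hands the job in; it is judged then, once.
The state is a dict: "t": time; "joints": joint angles; "joint_velocities": joint speeds; "effort": joint torques, N m; "tool_pos": TCP position; "tool_rot": TCP orientation; "ft_force": force on the tool from outside, world axes, zero at the start; "ft_torque": the same for the moment, N m; "finger_gap": finger opening in m; "finger_force": force on a finger pad.
Only numpy, scipy, OpenCV 4.12 (cv2) and the standard library are available. Lean on these libraries where they do the work, as an engineer would, in place of code of your own. Each camera call takes 0.05 s, during which the arm holds its last target. There are 200 camera calls.

## Working session

There is one attempt and no reset: what is moved stays moved. The work goes in short steps, Python scripts to look and compute and a shell command to move; the robot and the scene stay as the last step left them, time stands still between calls to the robot, and variables do not carry over. Pictures are saved under pics/ and viewed, at most 14 in all, crops included, and the job is handed in when it is done.

```bash
mkdir -p pics; ls; python3 - <<'E'
from bench import *
import cv2,numpy as np
o=get_obs();print(o['tool_pos'],o['tool_rot'],o['finger_gap'],o['t'])
for n in("top","scene"):
    p,d=camera(n);cv2.imwrite(f"pics/{n}0.png",p);np.savez(f"{n}0.npz",p=p,d=d)
    c=camera_params(n);print(n,np.round(c['mtx'],2).tolist(),np.round(c['extrinsics'],4).tolist(),(d>0).mean())
E
```

```text
pics
[0.12001667 0.51086541 0.24918656] [ 1.15155541e-01  9.93347280e-01 -5.84397561e-04 -2.03811525e-04] 0.0884671069972441 0.0
top [[487.28, 0.0, 321.59], [0.0, 487.28, 202.16], [0.0, 0.0, 1.0]] [[-0.0138, -0.9864, 0.1637, 0.3186], [-0.9998, 0.0161, 0.0128, -0.051], [-0.0153, -0.1635, -0.9864, 1.3699], [0.0, 0.0, 0.0, 1.0]] 0.996046875
scene [[387.11, 0.0, 320.31], [0.0, 387.11, 203.16], [0.0, 0.0, 1.0]] [[-0.2351, 0.6587, -0.7148, 1.2338], [0.9718, 0.1469, -0.1843, 0.117], [-0.0164, -0.738, -0.6747, 0.6679], [0.0, 0.0, 0.0, 1.0]] 0.9960859375
```

View pics/top0.png

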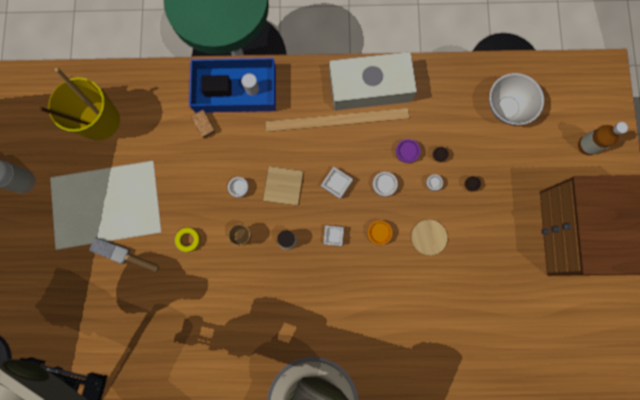

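View pics/scene0.png

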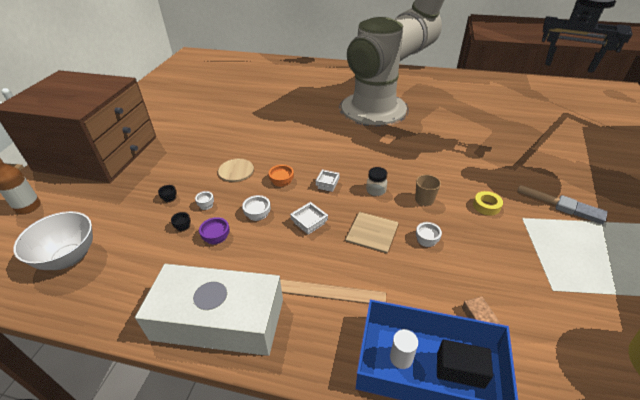

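The top view shows the round dishes at (386,184), (238,187) and (435,182), and the squares at (337,182) and (334,236). The boards are at (429,237) and (283,186). The jar, cup and tape are at (287,239), (240,235) and (187,240). Orange, purple and black look-alikes sit close by.

```bash
cat > m.py <<'E'
import numpy as np,cv2
from bench import camera,camera_params
from scipy.optimize import least_squares
SEED=dict(round_large=(386,184),round_medium=(238,187),round_small=(435,182),square_large=(337,182),square_small=(334,236),
 orange=(380,232),purple=(408,151),blk1=(440,154),blk2=(473,184),round_board=(429,237),square_board=(283,186),jar=(287,239),cup=(240,235),tape=(187,240))
def cloud(n,p,d):
    c=camera_params(n);K=c['mtx'];E=np.array(c['extrinsics'])
    v,u=np.mgrid[:400,:640];P=np.stack([(u-K[0,2])/K[0,0]*d,(v-K[1,2])/K[1,1]*d,d],-1)
    return P@E[:3,:3].T+E[:3,3]
def near(X,c,r): return (np.hypot(X[...,0]-c[0],X[...,1]-c[1])<r)
def fit(P,sq):
    P=P.astype(np.float32)
    if sq:
        (c,s,a)=cv2.minAreaRect(P);return np.r_[c,s,a]
    c,r=cv2.minEnclosingCircle(P);return np.r_[c,2*r,0,0]
E
python3 - <<'E'
from m import *
W={};I={}
for n in("top","scene"):
    f=np.load(n+"0.npz");W[n]=cloud(n,f['p'],f['d']);I[n]=f['p']
np.set_printoptions(precision=4,suppress=True)
b=near(W['top'],(0.5,0),0.4)&(abs(W['top'][...,2])<.01);print('bench z top',np.median(W['top'][b][:,2]))
for k,(u,v) in SEED.items():
    c=W['top'][v,u,:2]
    for n in("top","scene"):
        X=W[n];lo=.004 if 'board' in k else .012
        m=near(X,c,.09)&(X[...,2]>lo)&(X[...,2]<.09)
        N,L,S,C=cv2.connectedComponentsWithStats(m.astype(np.uint8))
        # component nearest to seed
        best=min(range(1,N),key=lambda i:np.linalg.norm(np.median(X[L==i],0)[:2]-c) if S[i,4]>15 else 9)
        Q=X[L==best];z=Q[:,2];h=np.percentile(z,95)
        T=Q[z>h-.006]
        print(k,n,len(Q),'h %.4f'%h,fit(T[:,:2],'square' in k),'mean',T[:,:2].mean(0))
E
```

```text
bench z top -0.0009251947808172067
round_large top 451 h 0.0311 [ 0.5905 -0.2108  0.0682  0.      0.    ] mean [ 0.59   -0.2109]
round_large scene 516 h 0.0283 [ 0.5954 -0.2121  0.0711  0.      0.    ] mean [ 0.5968 -0.2099]
round_medium top 310 h 0.0311 [0.5882 0.2031 0.0567 0.     0.    ] mean [0.5879 0.2039]
round_medium scene 452 h 0.0280 [0.5912 0.2024 0.0579 0.     0.    ] mean [0.5932 0.2034]
round_small top 202 h 0.0319 [ 0.5929 -0.3501  0.0445  0.      0.    ] mean [ 0.5926 -0.35  ]
round_small scene 229 h 0.0284 [ 0.5976 -0.349   0.0436  0.      0.    ] mean [ 0.598  -0.3496]
square_large top 517 h 0.0312 [ 0.5968 -0.0756  0.0639  0.0641 56.5413] mean [ 0.5969 -0.0767]
square_large scene 662 h 0.0283 [ 0.6    -0.0754  0.0675  0.0669 56.0475] mean [ 0.6026 -0.0742]
square_small top 323 h 0.0313 [ 0.4476 -0.0638  0.0493  0.0499 83.6284] mean [ 0.4479 -0.0628]
square_small scene 320 h 0.0281 [ 0.4512 -0.0637  0.0499  0.0528 84.1977] mean [ 0.4525 -0.0629]
orange top 466 h 0.0312 [ 0.4541 -0.1914  0.0677  0.      0.    ] mean [ 0.4533 -0.1915]
orange scene 403 h 0.0281 [ 0.4579
[... 749 characters left out ...]
.    ] mean [ 0.4474 -0.3305]
square_board top 997 h 0.0118 [ 0.5969  0.0766  0.0993  0.1053 81.0059] mean [0.5935 0.0768]
square_board scene 1199 h 0.0076 [ 0.5989  0.0776  0.0993  0.1028 80.9274] mean [0.6015 0.0782]
jar top 311 h 0.0625 [0.4382 0.065  0.0478 0.     0.    ] mean [0.4381 0.0658]
jar scene 449 h 0.0585 [0.4423 0.0667 0.0514 0.     0.    ] mean [0.4442 0.0659]
cup top 197 h 0.0613 [0.4505 0.1917 0.0599 0.     0.    ] mean [0.4507 0.1922]
cup scene 560 h 0.0570 [0.4541 0.1917 0.0622 0.     0.    ] mean [0.4537 0.1928]
tape top 311 h 0.0271 [0.4422 0.3435 0.0667 0.     0.    ] mean [0.4428 0.3424]
tape scene 354 h 0.0226 [0.4473 0.3437 0.0682 0.     0.    ] mean [0.4484 0.3438]
```

```bash
cat > go.py <<'E'
import sys,numpy as np
from scipy.spatial.transform import Rotation as R
from bench import get_obs
x,y,z,psi=map(float,sys.argv[1:5]);o=get_obs();r=R.from_quat(o['tool_rot'])
p=np.radians(psi);Y=np.array([np.cos(p),np.sin(p),0]);Z=np.array([0,0,-1.])
T=R.from_matrix(np.stack([np.cross(Y,Z),Y,Z],1))
print('t',o['t'],'pos',o['tool_pos'].round(4),'gap',round(o['finger_gap'],4),'F',np.round(o['ft_force'],1))
print('shift cm',(r.inv().apply(np.array([x,y,z])-o['tool_pos'])*100).round(2),'turn',(r.inv()*T).as_rotvec().round(3))
E
python3 go.py .593 -.2113 .15 81
```

```text
t 0.1 pos [0.12   0.5109 0.2492] gap 0.0879 F [-0.2 -0.5  0.2]
shift cm [-62.57 -59.47   9.97] turn [-0.001 -0.    -0.074]
```

```bash
python3 -m crank '[[0,-62.6,-59.5,9.9,0,0,-0.074],[0,-62.6,-59.5,9.9,0,0,-0.074],[0,-62.6,-59.5,9.9,0,0,-0.074],[0,-62.6,-59.5,9.9,0,0,-0.074],[0,-62.6,-59.5,9.9,0,0,-0.074],[0,-62.6,-59.5,9.9,0,0,-0.074],[0,-62.6,-59.5,9.9,0,0,-0.074],[0,-62.6,-59.5,9.9,0,0,-0.074],[0,-62.6,-59.5,9.9,0,0,-0.074],[0,-62.6,-59.5,9.9,0,0,-0.074]]' 25; python3 go.py .593 -.2113 .15 81
```

```text
t: 1.35
tool_pos: [0.4611, -0.0103, 0.1782]
tool_rot: [0.079, 0.997, 0.0, -0.0]
ft_force: [1.1, 0.4, 0.5]
finger_gap: 0.088
finger_force: 0.0
t 1.35 pos [ 0.4611 -0.0103  0.1782] gap 0.088 F [1.1 0.4 0.5]
shift cm [-16.17 -17.78   2.82] turn [ 0. -0. -0.]
```

```bash
python3 -m crank '[[0,-16.2,-17.8,2.8,0,0,0],[0,-16.2,-17.8,2.8,0,0,0],[0,-16.2,-17.8,2.8,0,0,0],[0,-16.2,-17.8,2.8,0,0,0],[0,-16.2,-17.8,2.8,0,0,0],[0,-16.2,-17.8,8,0,0,0],[0,-16.2,-17.8,8,0,0,0]]'; python3 go.py .593 -.2113 .022 81
python3 - <<'E'
from bench import camera
import cv2,numpy as np
a=camera('top')[0][90:290,290:530];b=camera('scene')[0][100:300,120:360]
cv2.imwrite('pics/a1.png',cv2.resize(np.hstack([a,b]),None,fx=1.66,fy=1.66,interpolation=3))
E
```

```text
t: 2.22
tool_pos: [0.5906, -0.2076, 0.0956]
tool_rot: [0.078, 0.997, 0.002, -0.003]
ft_force: [-0.4, -0.0, -0.1]
finger_gap: 0.0882
finger_force: 0.0
t 2.225 pos [ 0.5906 -0.2076  0.0956] gap 0.0882 F [-0.4 -0.  -0.1]
shift cm [-0.34 -0.35  7.35] turn [ 0.003 -0.007  0.001]
```

View pics/a1.png

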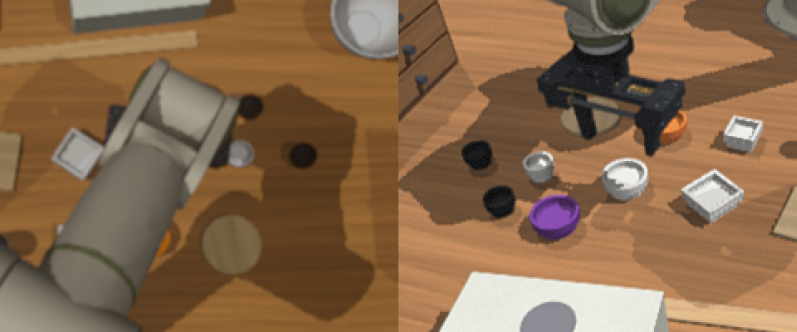

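The crops show the open fingers standing over the area between the large white dish and the orange one, at about (590,130). They are still 8 cm up, so I'll let the arm settle and re-measure.

```bash
python3 -m crank '[[0,0,0,0,0,0,0],[0,0,0,0,0,0,0]]' |sed -n 2p; python3 go.py .593 -.2113 .022 81
```

```text
tool_pos: [0.5931, -0.2095, 0.1]
t 2.575 pos [ 0.5931 -0.2095  0.1   ] gap 0.0882 F [ 0.3 -0.6  0. ]
shift cm [-0.   -0.17  7.8 ] turn [-0.001  0.002  0.001]
```

```bash
python3 -m crank '[[0,0,-0.2,4,0,0,0],[0,0,-0.2,7.8,0,0,0],[0,0,-0.2,7.8,0,0,0],[0,0,-0.2,7.8,0,0,0],[0.3,0,-0.2,7.8,0,0,0],[0.3,0,-0.2,7.8,0,0,0],[0.3,0,-0.2,7.8,0,0,0],[0.3,0,-0.2,7.8,0,0,0]]' 25; python3 go.py .593 -.2113 .022 81
```

```text
t: 3.58
tool_pos: [0.5927, -0.2115, 0.0215]
tool_rot: [0.078, 0.997, -0.0, 0.001]
ft_force: [-1.6, 1.0, 5.6]
finger_gap: 0.0673
finger_force: 25.0
t 3.575 pos [ 0.5927 -0.2115  0.0215] gap 0.0673 F [-1.6  1.   5.6]
shift cm [-0.03  0.03 -0.05] turn [-0.     0.001  0.   ]
```

```bash
python3 -m crank '[[0.4,0,0,-3,0,0,0],[0.4,0,0,-8,0,0,0],[0.4,0,0,-8,0,0,0]]' | tail -2; python3 go.py .4425 -.331 .06 81
```

```text
finger_gap: 0.0673
finger_force: 25.0
t 3.95 pos [ 0.5937 -0.2122  0.1041] gap 0.0673 F [ 1.   0.6 -2.2]
shift cm [ 13.11 -14.09   4.37] turn [-0.002  0.006  0.   ]
```

```bash
python3 -m crank '[[0.4,5,-5.4,0,0,0,0],[0.4,13,-14,0,0,0,0],[0.4,13,-14,0,0,0,0],[0.4,13,-14,0,0,0,0],[0.4,13,-14,4.2,0,0,0],[0.4,13,-14,4.2,0,0,0],[0.4,13,-14,4.2,0,0,0]]' | tail -2; python3 go.py .4425 -.331 .03 81
```

```text
finger_gap: 0.0672
finger_force: 25.0
t 4.825 pos [ 0.4427 -0.3291  0.0592] gap 0.0672 F [-0.2  0.3 -1.9]
shift cm [-0.01 -0.19  2.92] turn [-0.     0.     0.001]
```

```bash
python3 -m crank '[[0.4,0,-0.2,2,0,0,0],[0.4,0,-0.2,3,0,0,0],[0.4,0,-0.2,3,0,0,0],[0,0,-0.2,3,0,0,0],[0,0,-0.2,3,0,0,0],[0,0,-0.2,3,0,0,0],[0,0,-0.2,-1,0,0,0],[0,0,-0.2,-7,0,0,0],[0,0,-0.2,-9,0,0,0],[0,0,-0.2,-9,0,0,0]]'; python3 go.py .59 .2028 .15 81
```

```text
t: 6.08
tool_pos: [0.4421, -0.3318, 0.1498]
tool_rot: [0.078, 0.997, -0.001, 0.001]
ft_force: [-0.3, 0.4, -0.4]
finger_gap: 0.0887
finger_force: 0.0
t 6.075 pos [ 0.4421 -0.3318  0.1498] gap 0.0887 F [-0.3  0.4 -0.4]
shift cm [-6.26 55.11 -0.11] turn [-0.002  0.002  0.   ]
```

```bash
python3 -m crank '[[0,-6.3,55.1,0,0,0,0],[0,-6.3,55.1,0,0,0,0],[0,-6.3,55.1,0,0,0,0],[0,-6.3,55.1,0,0,0,0],[0,-6.3,55.1,0,0,0,0],[0,-6.3,55.1,0,0,0,0],[0,-6.3,55.1,0,0,0,0],[0,-6.3,55.1,0,0,0,0],[0,-6.3,55.1,0,0,0,0],[0,-6.3,55.1,0,0,0,0]]' >/dev/null;python3 -m crank '[[0,0,0,0,0,0,0],[0,0,0,0,0,0,0],[0,0,0,0,0,0,0]]' >/dev/null; python3 go.py .59 .2028 .027 81
cat > see.py <<'E'
import sys
from m import *
K=dict(RL=(.4425,-.331,.038,.068,0),RM=(.59,.2028,.03,.056,0),RS=(.595,-.35,.03,.044,0),SL=(.598,-.0755,.03,.064,1),SS=(.449,-.064,.03,.05,1),SLb=(.597,.077,.038,.064,1))
W={n:cloud(n,*camera(n)) for n in('top','scene')}
np.set_printoptions(precision=4,suppress=True)
for a in sys.argv[1:]:
    k,*h=a.split('@');x,y,z,D,s=K[k]
    if h: z=float(h[0])
    for n in W:
        X=W[n];m=near(X,(x,y),D*.85)&(X[...,2]>z-.007)&(X[...,2]<z+.006)
        if m.sum()>8:print(k,n,m.sum(),'z %.4f'%np.percentile(X[m][:,2],90),fit(X[m][:,:2],s))
E
python3 see.py RL RS SL
```

```text
t 7.7 pos [0.59   0.202  0.1486] gap 0.0881 F [-0.1  0.1  0.1]
shift cm [1.000e-02 8.000e-02 1.216e+01] turn [-0.    -0.    -0.001]
RL top 145 z 0.0392 [ 0.44   -0.3317  0.0688  0.      0.    ]
RL scene 123 z 0.0362 [ 0.4446 -0.3326  0.0712  0.      0.    ]
RS top 75 z 0.0311 [ 0.5928 -0.3495  0.0446  0.      0.    ]
RS scene 87 z 0.0284 [ 0.5967 -0.3491  0.0456  0.      0.    ]
SL top 164 z 0.0323 [ 0.5973 -0.0757  0.0642  0.0653 55.9827]
SL scene 225 z 0.0289 [ 0.6007 -0.0752  0.0655  0.0661 55.2322]
```

```bash
python3 -m crank '[[0,0,0.1,5,0,0,0],[0,0,0.1,10,0,0,0],[0,0,0.1,12.2,0,0,0],[0,0,0.1,12.2,0,0,0],[0,0,0.1,12.2,0,0,0],[0.5,0,0.1,12.2,0,0,0],[0.5,0,0.1,12.2,0,0,0],[0.5,0,0.1,12.2,0,0,0],[0.5,0,0.1,12.2,0,0,0],[0.5,0,0.1,12.2,0,0,0]]' 25; python3 -m crank '[[0.5,0,0,-3,0,0,0],[0.5,0,0,-9,0,0,0],[0.5,0,0,-12,0,0,0],[0.5,0,0,-12,0,0,0],[0.5,0,0,-12,0,0,0]]' | tail -2; python3 go.py .4423 -.3321 .15 81
```

```text
t: 9.05
tool_pos: [0.5902, 0.204, 0.0268]
tool_rot: [0.078, 0.997, 0.0, 0.0]
ft_force: [0.1, 0.8, 2.5]
finger_gap: 0.0543
finger_force: 25.0
finger_gap: 0.0546
finger_force: 25.0
t 9.675 pos [0.5894 0.2039 0.1446] gap 0.0546 F [ 0.6 -0.4 -2.1]
shift cm [  6.16 -55.24  -0.47] turn [-0.001 -0.003  0.   ]
```

```bash
python3 -m crank '[[0.5,6.2,-55.2,-0.5,0,0,0],[0.5,6.2,-55.2,-0.5,0,0,0],[0.5,6.2,-55.2,-0.5,0,0,0],[0.5,6.2,-55.2,-0.5,0,0,0],[0.5,6.2,-55.2,-0.5,0,0,0],[0.5,6.2,-55.2,-0.5,0,0,0],[0.5,6.2,-55.2,-0.5,0,0,0],[0.5,6.2,-55.2,-0.5,0,0,0],[0.5,6.2,-55.2,-0.5,0,0,0],[0.5,6.2,-55.2,-0.5,0,0,0]]' >/dev/null;python3 -m crank '[[0.5,0,0,0,0,0,0],[0.5,0,0,0,0,0,0],[0.5,0,0,5,0,0,0],[0.5,0,0,5,0,0,0],[0.5,0,0,5,0,0,0]]' |tail -2; python3 go.py .4423 -.3321 .053 81
```

```text
finger_gap: 0.0546
finger_force: 25.0
t 11.55 pos [ 0.4434 -0.3315  0.103 ] gap 0.0546 F [-0.4 -0.2 -0.8]
shift cm [ 0.1  -0.07  5.  ] turn [-0.001  0.001  0.001]
```

```bash
python3 -m crank '[[0.5,0.1,-0.1,2,0,0,0],[0.5,0.1,-0.1,3.5,0,0,0],[0.5,0.1,-0.1,4.3,0,0,0],[0.5,0.1,-0.1,4.7,0,0,0],[0.5,0.1,-0.1,5,0,0,0],[0.5,0.1,-0.1,5,0,0,0],[0.5,0.1,-0.1,5,0,0,0]]'; python3 go.py .4423 -.3321 .053 81
```

```text
t: 12.42
tool_pos: [0.4418, -0.3325, 0.0526]
tool_rot: [0.078, 0.997, -0.0, 0.0]
ft_force: [-2.0, 1.3, 5.1]
finger_gap: 0.0547
finger_force: 25.0
t 12.425 pos [ 0.4418 -0.3325  0.0526] gap 0.0547 F [-2.   1.3  5.1]
shift cm [-0.04  0.05 -0.04] turn [-0.001  0.001  0.   ]
```

Seated at the expected height with 5 N of contact; release, rise and go to round_small.

```bash
python3 -m crank '[[0,0,0,0,0,0,0],[0,0,0,0,0,0,0],[0,0,0,0,0,0,0],[0,0,0,-2,0,0,0],[0,0,0,-7,0,0,0],[0,0,0,-10,0,0,0],[0,0,0,-10,0,0,0],[0,0,0,-10,0,0,0]]' |tail -2; python3 go.py .595 -.3493 .15 81
```

```text
finger_gap: 0.0884
finger_force: 0.0
t 13.425 pos [ 0.4412 -0.332   0.1504] gap 0.0884 F [-0.5  0.1 -0. ]
shift cm [-15.46   0.69   0.02] turn [ 0.001 -0.001  0.   ]
```

```bash
python3 -m crank '[[0,-15.5,0.7,0,0,0,0],[0,-15.5,0.7,0,0,0,0],[0,-15.5,0.7,0,0,0,0],[0,-15.5,0.7,0,0,0,0],[0,-15.5,0.7,4,0,0,0],[0,-15.5,0.7,4,0,0,0],[0,-15.5,0.7,4,0,0,0]]' |tail -2; python3 go.py .595 -.3493 .027 81;python3 see.py RL@.056 RL 
```

```text
finger_gap: 0.0883
finger_force: 0.0
t 14.3 pos [ 0.5955 -0.35    0.1127] gap 0.0883 F [0.1 0.1 0.9]
shift cm [0.07 0.07 8.57] turn [-0.     0.001 -0.   ]
RL top 41 z 0.0578 [ 0.433  -0.3427  0.0489  0.      0.    ]
RL scene 72 z 0.0543 [ 0.4451 -0.3309  0.0562  0.      0.    ]
RL top 61 z 0.0431 [ 0.4274 -0.3455  0.0531  0.      0.    ]
RL scene 204 z 0.0427 [ 0.4458 -0.3299  0.0684  0.      0.    ]
```

```bash
python3 -m crank '[[0,0.1,0.1,5,0,0,0],[0,0.1,0.1,8.6,0,0,0],[0,0.1,0.1,8.6,0,0,0],[0,0.1,0.1,8.6,0,0,0],[0.6,0.1,0.1,8.6,0,0,0],[0.6,0.1,0.1,8.6,0,0,0],[0.6,0.1,0.1,8.6,0,0,0],[0.6,0.1,0.1,8.6,0,0,0],[0.6,0.1,0.1,8.6,0,0,0],[0.6,0.1,0.1,8.6,0,0,0]]' 25; python3 -m crank '[[0.6,0,0,-3,0,0,0],[0.6,0,0,-9,0,0,0],[0.6,0,0,-12,0,0,0],[0.6,0,0,-12,0,0,0],[0.6,0,0,-12,0,0,0]]' | tail -2; python3 go.py .4422 -.332 .13 81
```

```text
t: 15.65
tool_pos: [0.595, -0.3485, 0.0256]
tool_rot: [0.078, 0.997, -0.0, 0.0]
ft_force: [0.3, -0.5, 0.9]
finger_gap: 0.0431
finger_force: 25.0
finger_gap: 0.0434
finger_force: 25.0
t 16.275 pos [ 0.5944 -0.3481  0.1435] gap 0.0434 F [-0.   0.8 -1.2]
shift cm [15.28 -0.79  1.39] turn [ 0.002 -0.003  0.   ]
```

```bash
python3 -m crank '[[0.6,5,-0.3,0,0,0,0],[0.6,15.2,-0.8,0,0,0,0],[0.6,15.2,-0.8,0,0,0,0],[0.6,15.2,-0.8,0,0,0,0],[0.6,15.2,-0.8,3,0,0,0],[0.6,15.2,-0.8,3,0,0,0],[0.6,15.2,-0.8,3,0,0,0]]' |tail -2; python3 go.py .4422 -.332 .0698 81
```

```text
finger_gap: 0.0435
finger_force: 25.0
t 17.15 pos [ 0.4442 -0.3328  0.1157] gap 0.0435 F [-0.1 -0.5 -0.7]
shift cm [0.21 0.05 4.59] turn [-0.     0.     0.001]
```

```bash
python3 -m crank '[[0.6,0.2,0,2,0,0,0],[0.6,0.2,0,3,0,0,0],[0.6,0.2,0,3.8,0,0,0],[0.6,0.2,0,4.3,0,0,0],[0.6,0.2,0,4.6,0,0,0],[0.6,0.2,0,4.6,0,0,0],[0.6,0.2,0,4.6,0,0,0]]'; python3 go.py .4422 -.332 .0698 81
```

```text
t: 18.02
tool_pos: [0.4416, -0.3324, 0.0697]
tool_rot: [0.078, 0.997, -0.0, 0.0]
ft_force: [0.9, 0.0, -1.0]
finger_gap: 0.0439
finger_force: 25.0
t 18.025 pos [ 0.4416 -0.3324  0.0697] gap 0.0439 F [ 0.9  0.  -1. ]
shift cm [-0.05  0.05 -0.01] turn [-0.  0.  0.]
```

No contact force yet; lower 1 mm more, release, rise, and head for square_large.

```bash
python3 -m crank '[[0.6,0,0,0.1,0,0,0],[0.6,0,0,0.1,0,0,0],[0,0,0,0.1,0,0,0],[0,0,0,0.1,0,0,0],[0,0,0,0.1,0,0,0],[0,0,0,-2,0,0,0],[0,0,0,-7,0,0,0],[0,0,0,-9,0,0,0],[0,0,0,-9,0,0,0]]' |tail -3; python3 go.py .598 -.0755 .15 56
```

```text
ft_force: [0.3, -0.4, -0.5]
finger_gap: 0.088
finger_force: 0.0
t 19.15 pos [ 0.4419 -0.3327  0.1606] gap 0.088 F [ 0.3 -0.4 -0.5]
shift cm [-11.4   27.85   1.04] turn [-0.001  0.002  0.437]
```

```bash
python3 -m crank '[[0,-11.4,27.8,0.5,0,0,0.437],[0,-11.4,27.8,0.5,0,0,0.437],[0,-11.4,27.8,0.5,0,0,0.437],[0,-11.4,27.8,0.5,0,0,0.437],[0,-11.4,27.8,0.5,0,0,0.437],[0,-11.4,27.8,0.5,0,0,0.437],[0,-11.4,27.8,4,0,0,0.437],[0,-11.4,27.8,4,0,0,0.437],[0,-11.4,27.8,4,0,0,0.437]]' |tail -2; python3 go.py .598 -.0755 .022 56;python3 see.py RL@.074 RL@.056
```

```text
finger_gap: 0.088
finger_force: 0.0
t 20.275 pos [ 0.5976 -0.0763  0.1201] gap 0.088 F [-0.4  0.5  0.4]
shift cm [0.01 0.09 9.81] turn [ 0.     0.    -0.001]
RL top 83 z 0.0758 [ 0.44   -0.3325  0.0444  0.      0.    ]
RL scene 74 z 0.0722 [ 0.4459 -0.3332  0.0462  0.      0.    ]
RL top 183 z 0.0613 [ 0.441  -0.3326  0.0571  0.      0.    ]
RL scene 140 z 0.0606 [ 0.4471 -0.3323  0.0561  0.      0.    ]
```

```bash
python3 -m crank '[[0,0,0.1,5,0,0,0],[0,0,0.1,9.8,0,0,0],[0,0,0.1,9.8,0,0,0],[0,0,0.1,9.8,0,0,0],[0.4,0,0.1,9.8,0,0,0],[0.4,0,0.1,9.8,0,0,0],[0.4,0,0.1,9.8,0,0,0],[0.4,0,0.1,9.8,0,0,0],[0.4,0,0.1,9.8,0,0,0]]' 25; python3 -m crank '[[0.4,0,0,-3,0,0,0],[0.4,0,0,-6,0,0,0],[0.4,0,0,-6,0,0,0],[0.4,0,0,-6,0,0,0]]' | tail -2; python3 go.py .597 .077 .08 81
```

```text
t: 21.5
tool_pos: [0.5985, -0.0748, 0.0224]
tool_rot: [0.293, 0.956, -0.0, 0.001]
ft_force: [-1.9, 0.1, 6.2]
finger_gap: 0.0637
finger_force: 25.0
finger_gap: 0.0637
finger_force: 25.0
t 22.0 pos [ 0.5975 -0.0745  0.0801] gap 0.0637 F [ 0.7  0.9 -1.9]
shift cm [ 8.52 12.53  0.02] turn [-0.    -0.002 -0.437]
```

```bash
python3 -m crank '[[0.4,3,4,0,0,0,-0.1],[0.4,8.5,12.5,0,0,0,-0.437],[0.4,8.5,12.5,0,0,0,-0.437],[0.4,8.5,12.5,0,0,0,-0.437],[0.4,8.5,12.5,0,0,0,-0.437],[0.4,8.5,12.5,0,0,0,-0.437],[0.4,8.5,12.5,2,0,0,-0.437],[0.4,8.5,12.5,2,0,0,-0.437],[0.4,8.5,12.5,2,0,0,-0.437]]' |tail -2; python3 go.py .597 .077 .03 81
```

```text
finger_gap: 0.0637
finger_force: 25.0
t 23.125 pos [0.5979 0.0759 0.062 ] gap 0.0637 F [-0.4  0.7 -1.4]
shift cm [0.11 0.09 3.2 ] turn [ 0.     0.    -0.001]
```

```bash
python3 -m crank '[[0.4,0.1,0.1,2,0,0,0],[0.4,0.1,0.1,2.8,0,0,0],[0.4,0.1,0.1,3.2,0,0,0],[0.4,0.1,0.1,3.2,0,0,0],[0.4,0.1,0.1,3.2,0,0,0]]'|sed -n '2p;4p';python3 -m crank '[[0,0,0,0,0,0,0],[0,0,0,0,0,0,0],[0,0,0,0,0,0,0],[0,0,0,-2,0,0,0],[0,0,0,-7,0,0,0],[0,0,0,-10,0,0,0],[0,0,0,-10,0,0,0],[0,0,0,-10,0,0,0]]' |tail -2; python3 go.py .4494 -.0638 .13 84
```

```text
tool_pos: [0.5972, 0.0775, 0.0304]
ft_force: [-2.3, 0.2, 4.5]
finger_gap: 0.0881
finger_force: 0.0
t 24.75 pos [0.5962 0.0776 0.1283] gap 0.0881 F [-0.6 -0.2 -0.3]
shift cm [ 12.3  -16.26  -0.15] turn [-0.    -0.002 -0.052]
```

```bash
python3 -m crank '[[0,12.3,-16.2,0,0,0,-0.052],[0,12.3,-16.2,0,0,0,-0.052],[0,12.3,-16.2,0,0,0,-0.052],[0,12.3,-16.2,0,0,0,-0.052],[0,12.3,-16.2,0,0,0,-0.052],[0,12.3,-16.2,3,0,0,-0.052],[0,12.3,-16.2,3,0,0,-0.052],[0,12.3,-16.2,3,0,0,-0.052]]' |tail -2; python3 go.py .4494 -.0638 .0268 84;python3 see.py SLb SS
```

```text
finger_gap: 0.0881
finger_force: 0.0
t 25.75 pos [ 0.4508 -0.0627  0.1   ] gap 0.0881 F [ 0.7 -1.  -0.1]
shift cm [ 0.13 -0.12  7.32] turn [-0.     0.     0.001]
SLb top 169 z 0.0398 [ 0.5959  0.0771  0.0648  0.0657 80.713 ]
SLb scene 230 z 0.0367 [ 0.5991  0.0771  0.0641  0.0663 80.8879]
SS scene 119 z 0.0285 [ 0.451  -0.0639  0.0499  0.0529 84.9252]
```

Square_large sits at (0.5975, 0.077) and 81°, as wanted. Next I grasp square_small.

```bash
python3 -m crank '[[0,0.1,-0.1,4,0,0,0],[0,0.1,-0.1,7.3,0,0,0],[0,0.1,-0.1,7.3,0,0,0],[0,0.1,-0.1,7.3,0,0,0],[0.6,0.1,-0.1,7.3,0,0,0],[0.6,0.1,-0.1,7.3,0,0,0],[0.6,0.1,-0.1,7.3,0,0,0],[0.6,0.1,-0.1,7.3,0,0,0],[0.6,0.1,-0.1,7.3,0,0,0],[0.6,0.1,-0.1,7.3,0,0,0]]' 25; python3 -m crank '[[0.6,0,0,-3,0,0,0],[0.6,0,0,-9,0,0,0],[0.6,0,0,-11,0,0,0],[0.6,0,0,-11,0,0,0],[0.6,0,0,-11,0,0,0]]' | tail -2; python3 go.py .5975 .077 .13 81
```

```text
t: 27.1
tool_pos: [0.4489, -0.0641, 0.0267]
tool_rot: [0.052, 0.999, 0.0, 0.0]
ft_force: [-0.8, -0.2, 3.0]
finger_gap: 0.0496
finger_force: 25.0
finger_gap: 0.0495
finger_force: 25.0
t 27.725 pos [ 0.4483 -0.0639  0.1353] gap 0.0495 F [ 0.2  0.1 -1.1]
shift cm [-13.36  15.57   0.51] turn [ 0.001 -0.002  0.052]
```

```bash
python3 -m crank '[[0.6,-4,5,0,0,0,0],[0.6,-13.4,15.6,0,0,0,0.052],[0.6,-13.4,15.6,0,0,0,0.052],[0.6,-13.4,15.6,0,0,0,0.052],[0.6,-13.4,15.6,0,0,0,0.052],[0.6,-13.4,15.6,4,0,0,0.052],[0.6,-13.4,15.6,4,0,0,0.052],[0.6,-13.4,15.6,4,0,0,0.052]]' |tail -2; python3 go.py .5975 .077 .0524 81
```

```text
finger_gap: 0.0498
finger_force: 25.0
t 28.725 pos [0.5986 0.0764 0.0975] gap 0.0498 F [ 0.3  0.2 -1.2]
shift cm [0.12 0.04 4.51] turn [-0.     0.001 -0.   ]
```

```bash
python3 -m crank '[[0.6,0.1,0.1,2,0,0,0],[0.6,0.1,0.1,3,0,0,0],[0.6,0.1,0.1,3.8,0,0,0],[0.6,0.1,0.1,4.2,0,0,0],[0.6,0.1,0.1,4.5,0,0,0],[0.6,0.1,0.1,4.5,0,0,0],[0.6,0.1,0.1,4.5,0,0,0]]'; python3 go.py .5975 .077 .0524 81
```

```text
t: 29.6
tool_pos: [0.5979, 0.0781, 0.0527]
tool_rot: [0.078, 0.997, -0.0, 0.0]
ft_force: [-3.2, -1.5, 6.4]
finger_gap: 0.0496
finger_force: 25.0
t 29.6 pos [0.5979 0.0781 0.0527] gap 0.0496 F [-3.2 -1.5  6.4]
shift cm [ 0.02 -0.11  0.03] turn [-0.     0.001  0.   ]
```

Contact at the seated height. Release, rise and move back out of the views.

```bash
python3 -m crank '[[0,0,0,0,0,0,0],[0,0,0,0,0,0,0],[0,0,0,0,0,0,0],[0,0,0,-2,0,0,0],[0,0,0,-7,0,0,0],[0,0,0,-13,0,0,0],[0,0,0,-16,0,0,0],[0,0,0,-16,0,0,0]]' |tail -2;python3 -m crank '[[0,12,30,0,0,0,0],[0,12,30,0,0,0,0],[0,12,30,0,0,0,0],[0,12,30,0,0,0,0],[0,12,30,0,0,0,0],[0,12,30,0,0,0,0],[0,12,30,0,0,0,0],[0,12,30,0,0,0,0],[0,12,30,0,0,0,0]]'|head -2
python3 see.py RL@.074 RL@.056 RL SLb@.056 SLb; python3 - <<'E'
from bench import camera
import cv2
a=camera('scene')[0][130:270,140:520];cv2.imwrite('pics/f.png',cv2.resize(a,None,fx=2,fy=2,interpolation=3))
E
```

```text
finger_gap: 0.0881
finger_force: 0.0
t: 31.72
tool_pos: [0.5266, 0.3919, 0.2115]
RL top 85 z 0.0746 [ 0.4398 -0.3324  0.0442  0.      0.    ]
RL scene 77 z 0.0725 [ 0.4458 -0.3322  0.0485  0.      0.    ]
RL top 176 z 0.0610 [ 0.4407 -0.3318  0.0567  0.      0.    ]
RL scene 139 z 0.0612 [ 0.4473 -0.3309  0.0545  0.      0.    ]
RL top 122 z 0.0413 [ 0.4389 -0.3309  0.0692  0.      0.    ]
RL scene 130 z 0.0427 [ 0.4458 -0.33    0.0669  0.      0.    ]
SLb top 121 z 0.0574 [ 0.5969  0.0773  0.0502  0.0509 80.695 ]
SLb scene 175 z 0.0547 [ 0.5992  0.0776  0.0502  0.0536 81.472 ]
SLb top 278 z 0.0431 [ 0.5962  0.0764  0.0645  0.0648 81.0317]
SLb scene 388 z 0.0428 [ 0.5997  0.077   0.0642  0.0669 80.28  ]
```

View pics/f.png

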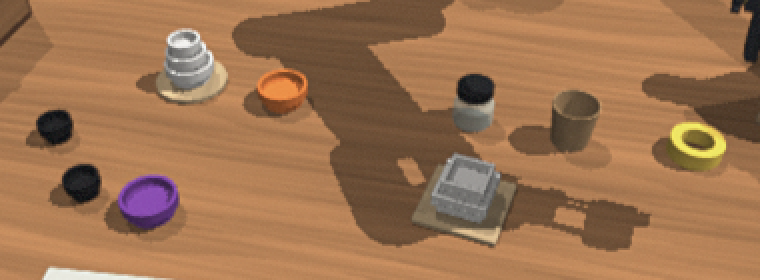

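The picture shows both stacks level and centred: the round one at crop pixel (190,65) and the square one at (467,190). The bystanders and look-alikes look undisturbed, and the measured heights (0.056 and 0.074) match seated.

```bash
python3 -c "
from bench import job_done
print(job_done())"
```

```text
the job is handed in; nothing more can be done
None
```

I stacked all five dishes on their boards and handed the job in after about 32 s of robot time: the last camera check showed both stacks seated, centred and squared up, with nothing else visibly moved, but no verdict came back.

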